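Clamp a keepsake box in the engraving fixture

TASK

The keepsake box standing loose on the engraving fixture is about to get a name engraved on the plate in its lid. Push it with your fingertips, never lifting it, until its back lies flat against the cork-faced rear rail; then push the clamp lever over its centre so that it snaps across and locks, and the plunger holds the box tight against the end stop. Leave the other things on the table as they are.

Things in the scene. Friction and masses are not known exactly. Their poses are not given: they have to be found in the camera images.
- fixture: Fixed engraving fixture: plywood base board 120 mm (own x) by 246 mm (own y) by 12 mm thick, lying on the table, place and yaw vary. Origin on its underside, 2 mm right of its middle; own x points away from the robot to the rear rail, own y to the robot's left, z up. Board front edge at x = -60 mm. Front and top are open. All millimetres below are in this frame, z from the table.
- rail (a point): Top middle of the rear rail's face: an upright aluminium bar faced with cork, x = +40, y = +65, z = 34 mm. The rail's face runs from y = +10 to +120 mm, 22 mm high above the board.
- stop (a point): Top middle of the end stop's face: a like cork-faced bar at the left-hand end, x = +2, y = +108, z = 34 mm. Its face runs from x = -33 to +41 mm, facing the plunger (-y).
- seat (a point): The middle of where the box's underside belongs when seated, on top of the board: x = +13.5, y = +75.5, z = +12 mm. Same axes as the fixture.
- gift_box: Keepsake box to be clamped: loose dark red carved box, pale plate in its lid, 53 (own x) x 65 (own y) x 37 mm high, about 0.15 kg. Origin at the centre of its underside. Stands on the board 14 to 28 mm short of the rail, 4 to 12 mm short of the stop, turned up to 0.2 rad, own x roughly along the fixture's x. It slides easily; the thrown plunger pushes it on to the stop.
- clamp_lever (a joint): Angle of the clamp lever in rad: 0 = open, as it starts (leaning right, away from the box), 1.85 = locked (leaning left, over the plunger); it turns about the fixture's x direction and stands upright at 0.89. An over-centre spring drives it to the nearer end: let go before upright it falls back; past 0.95 it snaps on to 1.85 by itself. About 4 N sideways at the grip moves it.
- lever_pivot (a point): Pivot of the lever, part of a steel push-action toggle clamp screwed to the board's right-hand end (x = -10 to +37, y = -98 to +14 mm, up to 47 mm high): x = +13.5, y = -78, z = 34 mm.
- lever_tip (a point): End of the lever's round black rubber grip, 102 mm from the pivot; the grip is 60 mm long and 17 mm thick. Clamp open: 79 mm right of the pivot (fixture -y) and 98 mm above the table; upright: 136 mm above the table; locked: 84 mm left of the pivot, 92 mm above the table.
- buffer_face (a point): Middle of the front face of the plunger's rubber buffer, which moves along the fixture's y at x = +13.5, z = 34 mm: open at y = +17 mm; it travels 29 mm along +y as the lever is thrown and gives about 3 mm when it bears on the seated box.
- buffer: The plunger's rubber buffer, 19 mm across; origin 8 mm behind its front face.
- next_box: Bystander: taller carved red box, 53 x 51 x 61 mm, loose on the table in front of the fixture's right half. Origin at the centre of its underside.
- order_pad: Bystander: pad of swing tags, 86 x 55 x 12 mm, lying on the table in front of the fixture's left half. Origin at the centre of its underside.
- done_box: Bystander: carved red box, 63 x 57 x 46 mm, on the table behind the fixture. Origin at the centre of its underside.
- carton: Bystander: taller white soap carton, 50 x 50 x 68 mm, behind the fixture. Origin at the centre of its underside.
- soap: Bystander: white soap carton, 56 x 56 x 60 mm, behind the fixture. Origin at the centre of its underside.

How it is judged (in metres and radians):
On the way, in this order (a step that is already met when the one before it is completed fails the run):
1. the box lies flat against the rear rail while the clamp is still open (x of gift_box in the frame of seat between -0.004 and 0.004 m and angle between the x axis of gift_box and the x axis of fixture, either way round below 0.06 rad and angle between gift_box's own z axis and vertical below 0.06 rad and value of joint clamp_lever below 0.5 rad), for 0.1 s.
2. the lever has snapped over centre and locked (value of joint clamp_lever above 1.78 rad), for 0.2 s.
At the end, for the whole second after the job is handed in: The lever is locked past centre (above 1.78 rad); the box sits within 4 mm of its seat in both directions, square within 0.06 rad, flat on the board and at rest, and the plunger's buffer presses on it with more than 5 N (x of gift_box in the frame of seat between -0.004 and 0.004 m and y of gift_box in the frame of seat between -0.004 and 0.004 m and angle between the x axis of gift_box and the x axis of fixture, either way round below 0.06 rad and angle between gift_box's own z axis and vertical below 0.06 rad and z of gift_box in the frame of seat below 0.004 m and value of joint clamp_lever above 1.78 rad and contact force between buffer and gift_box above 5 N and linear speed of gift_box below 0.01 m/s); the robot touches nothing.
It fails at once if the box is lifted off the board (z of gift_box in the frame of seat above 0.01 m).
It fails at once if the box is tipped (angle between gift_box's own z axis and vertical above 0.25 rad).
It fails at once if one of the bystanders (boxes, cartons, pad) is moved more than 15 mm (distance of any of next_box, done_box, order_pad, carton, soap from where it was at the start of the episode above 0.015 m).
It also fails if it takes over 48 s, if anything falls off the work surface, if the arm or the gripper's body presses on something with over 40 N, if the wrist force passes 120 N, or if a joint passes its speed limit or range.

ROBOT

A 6-joint arm with a two-finger parallel gripper is mounted at the origin on a cart in front of the work surface, level with it; the furniture and walls round the work are solid. World frame = base frame: x ahead of the robot, y to its left, z up, the work surface at z = 0. Lengths are in mm, angles in rad, forces in N, time in s.
With the tool pointing down it reaches from about 275 to 1000 mm from the base axis. Payload 8.4 kg.
Tool frame: the origin (TCP) lies midway between the tips of the shut fingers; the grasp point (between the pads) lies grip_depth behind it (grip_depth is the distance from the TCP to the grasp point, in mm); z points along the fingers, y is the line along which they close (so a half turn about z gives the same grasp; the last joint's range is limited). The gripper opens to 85 mm and grips with 20 to 120 N. Pads are 22 mm wide; open, the fingers measure 114 mm over their backs; the gripper's body (76 mm by 85 mm) begins 54 mm behind the grasp point. The pads swing forward as they close: fully open they stand 13 mm farther back than shut.
Start: joints at [1.122, 0.353, 1.633, -0, 1.155, -0.002], TCP at [270.05, 563.65, 231.281] pointing down, gripper open.
Joint ranges: [-2.63, 2.63], [-0.92, 2.1], [0.06, 2.66], [-1.3, 4.44], [0, 2.69], [-3.02, 3.02]. Speed limits (rad/s): [2.22, 2.22, 2.79, 3.14, 3.14, 3.14].

INTERFACE

Orientations are given as [roll, pitch, yaw] about the fixed x, y, z axes, in that order (R = Rz(yaw) Ry(pitch) Rx(roll)).
In Python, from rig import * gives the robot as it stands.
- The arm moves only by the shell command python3 -m creep 'ROWS' [FORCE]. ROWS is JSON, a list of rows, each an object of numbers: "x", "y", "z": the shift along the tool's x, y, z in mm; "rx", "ry", "rz": the turn, a rotation vector about the tool's x, y, z in rad; "hand": the finger opening in mm, from 0 to 85.4. A call has 1 to 20 rows; each row shifts and turns the commanded pose from where the row before left it, along the tool's axes as they then stand; what a row does not reach is not made up. A row lasts 1/8 s, in which the tool goes at most 62.5 mm and 10.7 degrees, less where a joint would pass 70% of its speed; a pose out of reach is approached as far as the arm can. A call with a gripper value outside its range is refused whole. The fingers move at their own pace and stop on an object; FORCE is the grip in N (left out, the last holds). Time passes only in rows, so rows that do not move let the fingers close. It gives the time, the measured TCP pose, the force, the opening and the grip force at its end, in the units of the state.
- sense(): the state, without advancing time (a new reading comes with each control period).
- grab_frame(name): name is "scene" or "top" or "wrist"; returns the picture (480x640x3 uint8, red, green, blue); there is no depth.
- get_calibration(name): a dict with "K" (3x3 intrinsics, pixels), "R" (3x3) and "t" (3): a world point X has camera coordinates R X + t. Camera axes: x right, y down, z forward; pixel columns grow to the right and rows downward; lengths in mm; the calibration is good to about 2 mm. The wrist camera is an equidistant fisheye: a pixel r from the principal point sees the ray r / f radians off the axis. A picture is of the moment at which its call begins: read the wrist's pose just before it. get_calibration takes no time and is no camera call; for the wrist camera it gives the pose at the moment of the call.
- sign_off(): hands the job in; it is judged then, once.
The state is a dict: "clock": time; "qpos": joint angles; "qvel": joint speeds; "joint_efforts": joint torques, N m; "eef_pos": TCP position; "tcp_rot": TCP orientation; "contact_force": force on the tool from outside, world axes, zero at the start; "wrist_torque": the same for the moment, N m; "opening": opening from 0.0 (shut) to 1.0 (fully open); "grasp_force": force on a finger pad.
Only numpy, scipy, OpenCV 4.12 (cv2) and the standard library are available. Lean on these libraries where they do the work, as an engineer would, in place of code of your own. Each camera call takes 0.05 s, during which the arm holds its last target. There are 200 camera calls.

## Working session

There is one attempt and no reset: what is moved stays moved. The work goes in short steps, Python scripts to look and compute and a shell command to move; the robot and the scene stay as the last step left them, time stands still between calls to the robot, and variables do not carry over. Pictures are saved under pics/ and viewed, at most 10 in all, crops included, and the job is handed in when it is done.

```bash
mkdir -p pics; python3 - <<'E'
from rig import *
import cv2
for n in ("scene","top"):
    cv2.imwrite(f"pics/{n}0.png",grab_frame(n)[:,:,::-1])
    c=get_calibration(n);print(n,c["K"],c["R"],c["t"])
s=sense();print(s["eef_pos"],s["tcp_rot"],s["clock"])
E
```

```text
scene [[537.84003373   0.         324.59128341]
 [  0.         537.84003373 237.71614996]
 [  0.           0.           1.        ]] [[ 0.6432512  -0.76557145  0.01132463]
 [-0.51382652 -0.44260019 -0.73490638]
 [ 0.56763563  0.46691051 -0.67807401]] [-501.00552126  262.90062583  908.01003718]
top [[584.09893442   0.         304.35096334]
 [  0.         584.09893442 241.86437431]
 [  0.           0.           1.        ]] [[ 0.00944982 -0.99987136 -0.01296004]
 [-0.98696073 -0.00724359 -0.16079814]
 [ 0.16068358  0.01431056 -0.98690222]] [-161.30506096  570.85671808  950.08907901]
[269.84895393 563.26039196 230.61863673] [-3.14029620e+00 -6.82278371e-06  2.69478638e+00] 0.1
```

View pics/top0.png

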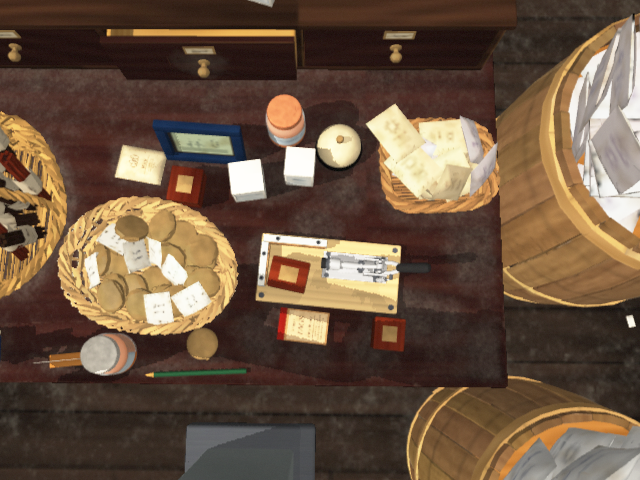

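View pics/scene0.png

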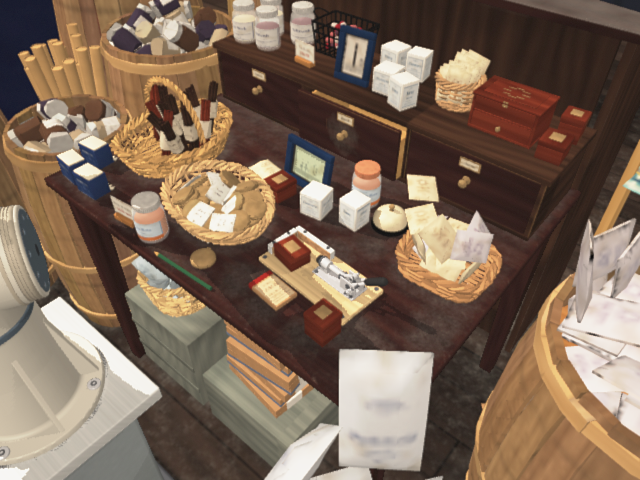

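The top view shows the fixture with corners near (262,235), (400,246), (398,313), (256,300). The box is at about (288,273), the lever grip at (412,268), the pad at (303,327) and next_box at (390,334). Next I'll zoom in and measure.

```bash
cat > h.py <<'E'
from rig import *
import cv2, numpy as np
def ray(n,uv,z,c=None):
    c=c or get_calibration(n);K,R,t=map(np.array,(c["K"],c["R"],c["t"]))
    d=R.T@np.linalg.inv(K)@[uv[0],uv[1],1];o=-R.T@t
    return o+d*(z-o[2])/d[2]
E
python3 - <<'E'
from h import *
im=cv2.imread("pics/top0.png")
hsv=cv2.cvtColor(im,cv2.COLOR_BGR2HSV)
roi=np.zeros(im.shape[:2],np.uint8);roi[228:320,245:410]=1
red=(((hsv[...,0]<8)|(hsv[...,0]>172))&(hsv[...,1]>140)&(hsv[...,2]>50)).astype(np.uint8)
m=red.copy();m[:250]=0;m[300:]=0;m[:,:262]=0;m[:,315:]=0
c=max(cv2.findContours(m,0,2)[0],key=cv2.contourArea);r=cv2.minAreaRect(c);print("box",r)
for p in cv2.boxPoints(r):print(p,ray("top",p,49)[:2].round(1))
b=((hsv[...,0]>12)&(hsv[...,0]<28)&(hsv[...,1]>60)&(hsv[...,2]>120)).astype(np.uint8)*roi
c=max(cv2.findContours(cv2.morphologyEx(b,3,np.ones((3,3))),0,2)[0],key=cv2.contourArea);r=cv2.minAreaRect(c);print("board",r)
for p in cv2.boxPoints(r):print(p,ray("top",p,12)[:2].round(1))
v=cv2.resize(im[225:355,240:440],None,fx=4,fy=4,interpolation=2);cv2.imwrite("pics/crop1.png",v)
E
```

```text
box ((288.0117492675781, 273.9470520019531), (37.312042236328125, 30.044870376586914), 12.52880859375)
[266.54117 284.5647 ] [498.5 -93.8]
[273.0588  255.23529] [ 548.3 -103.8]
[309.48233 263.3294 ] [ 534.9 -165.6]
[302.9647 292.6588] [ 485.4 -155.1]
board ((328.7471618652344, 272.90447998046875), (141.4077606201172, 68.9736099243164), 5.440331935882568)
[255.09212 300.53256] [473.8 -71.5]
[261.6314  231.86966] [594.9 -80.3]
[402.40222 245.2764 ] [ 572.8 -328.3]
[395.8629 313.9393] [ 452.9 -314.9]
```

View pics/crop1.png

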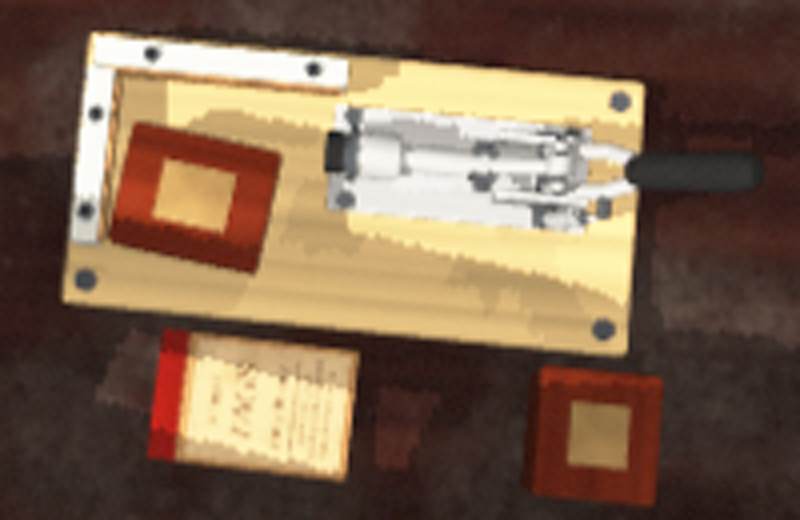

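Estimated fixture pose: origin (523.4,-200.8), yaw about -0.085. The box is at fixture (-12.7, 70.3) with a relative yaw of about -0.12. I'll move over the area in front of the box with the tool squared to the fixture.

```bash
python3 -m creep '[{"rz":-0.18,"hand":30},{"rz":-0.18},{"x":-17.7,"y":-47.8},{"x":-17.7,"y":-47.8},{"x":-17.7,"y":-47.8},{"x":-17.7,"y":-47.8},{"x":-17.7,"y":-47.8},{"x":-17.7,"y":-47.8},{"x":-17.7,"y":-47.8},{"x":-17.7,"y":-47.8},{"x":-17.7,"y":-47.8},{"x":-17.7,"y":-47.8},{"x":-17.7,"y":-47.8},{"x":-17.7,"y":-47.8},{"x":-17.7,"y":-47.8},{"x":-17.7,"y":-47.8},{},{}]' 40; python3 - <<'E'
from h import *
s=sense();print(s["eef_pos"],s["tcp_rot"],s["clock"],s["contact_force"])
try: print(grip_depth)
except Exception as e: print(e)
c=get_calibration("wrist");print(c)
cv2.imwrite("pics/w1.png",grab_frame("wrist")[:,:,::-1])
E
```

```text
[269.84895393 563.26039196 230.61863673] [-3.14029620e+00 -6.82278371e-06  2.69478638e+00] 0.1 [-0.6049199  -0.83397502  1.45910363]
18.700000000000003
{'K': array([[371.64829954,   0.        , 320.33489625],
       [  0.        , 371.64829954, 238.87808037],
       [  0.        ,   0.        ,   1.        ]]), 'R': array([[ 0.43128978,  0.90221231, -0.00144112],
       [ 0.86219258, -0.4116874 ,  0.29519051],
       [ 0.26573122, -0.12855517, -0.95543733]]), 't': array([-625.45891202,  -38.22841476,  380.1202141 ])}schema error: expected keys x, y, z, rx, ry, rz, hand
```

View pics/w1.png

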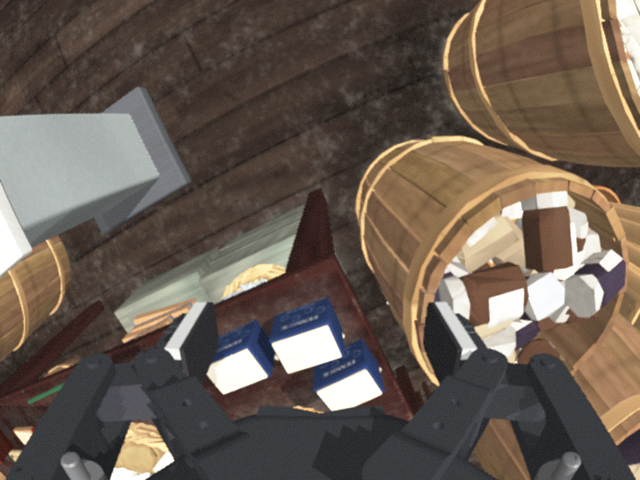

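The move was refused because every row needs all seven keys. The picture is therefore still the start pose: fingers at (195,330) and (450,330), over the table corner. I'll resend it with full rows.

```bash
python3 -m creep '[{"x":0,"y":0,"z":0,"rx":0,"ry":0,"rz":-0.18,"hand":30},{"x":0,"y":0,"z":0,"rx":0,"ry":0,"rz":-0.18,"hand":30},{"x":-17.7,"y":-47.8,"z":0,"rx":0,"ry":0,"rz":0,"hand":30},{"x":-17.7,"y":-47.8,"z":0,"rx":0,"ry":0,"rz":0,"hand":30},{"x":-17.7,"y":-47.8,"z":0,"rx":0,"ry":0,"rz":0,"hand":30},{"x":-17.7,"y":-47.8,"z":0,"rx":0,"ry":0,"rz":0,"hand":30},{"x":-17.7,"y":-47.8,"z":0,"rx":0,"ry":0,"rz":0,"hand":30},{"x":-17.7,"y":-47.8,"z":0,"rx":0,"ry":0,"rz":0,"hand":30},{"x":-17.7,"y":-47.8,"z":0,"rx":0,"ry":0,"rz":0,"hand":30},{"x":-17.7,"y":-47.8,"z":0,"rx":0,"ry":0,"rz":0,"hand":30},{"x":-17.7,"y":-47.8,"z":0,"rx":0,"ry":0,"rz":0,"hand":30},{"x":-17.7,"y":-47.8,"z":0,"rx":0,"ry":0,"rz":0,"hand":30},{"x":-17.7,"y":-47.8,"z":0,"rx":0,"ry":0,"rz":0,"hand":30},{"x":-17.7,"y":-47.8,"z":0,"rx":0,"ry":0,"rz":0,"hand":30},{"x":-17.7,"y":-47.8,"z":0,"rx":0,"ry":0,"rz":0,"hand":30},{"x":-17.7,"y":-47.8,"z":0,"rx":0,"ry":0,"rz":0,"hand":30},{"x":0,"y":0,"z":20,"rx":0,"ry":0,"rz":0,"hand":30},{"x":0,"y":0,"z":0,"rx":0,"ry":0,"rz":0,"hand":30}]' 40; cat >> h.py <<'E'
O=np.array([523.4,-200.8]);Y=-0.085
def fx(p):
    d=np.array(p[:2])-O;return d@[np.cos(Y),np.sin(Y)],d@[-np.sin(Y),np.cos(Y)]
def st():
    s=sense();print("fix",np.round(fx(s["eef_pos"]),1),"z",s["eef_pos"][2].round(1),"rot",np.round(s["tcp_rot"],3),"F",np.round(s["contact_force"],1),"open",s["opening"],s["clock"])
def wray(uv,z,c):
    K,R,t=map(np.array,(c["K"],c["R"],c["t"]))
    p=np.array([uv[0]-K[0,2],uv[1]-K[1,2]]);r=np.hypot(*p);a=r/K[0,0]
    d=R.T@np.r_[p/r*np.sin(a),np.cos(a)];o=-R.T@t
    return o+d*(z-o[2])/d[2]
E
python3 - <<'E'
from h import *
st()
import json
c=get_calibration("wrist");json.dump({k:np.array(v).tolist() for k,v in c.items()},open("w2.json","w"))
cv2.imwrite("pics/w2.png",grab_frame("wrist")[:,:,::-1])
E
```

```text
clock: 2.4
eef_pos: [457.7, -124.7, 210.0]
tcp_rot: [3.141, -0.003, 3.054]
contact_force: [-1.2, -1.0, 0.4]
opening: 0.351
grasp_force: 0.0
fix [-71.9  70.3] z 210.0 rot [ 3.141e+00 -3.000e-03  3.054e+00] F [-1.2 -1.   0.4] open 0.3512894337828513 2.4
```

View pics/w2.png

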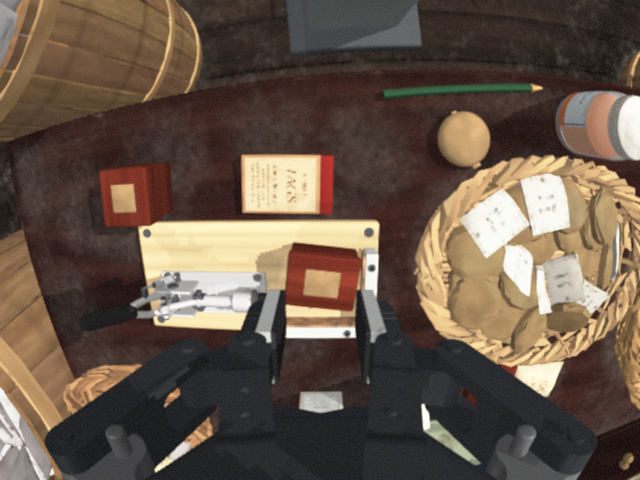

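The wrist view shows the board's front corners at (379,220) and (139,226). The box's lid corners are near (297,243), (361,256), (352,313), (287,302). The fingertips line up with the box.

```bash
python3 - <<'E'
from h import *
import json
c=json.load(open("w2.json"))
for p,z in [((379,220),12),((139,226),12),((147,233),12),((378,336),34)]:print(p,wray(p,z,c).round(1),np.round(fx(wray(p,z,c)),1))
im=cv2.imread("pics/w2.png");hsv=cv2.cvtColor(im,cv2.COLOR_BGR2HSV)
for p in [(297,256),(360,264),(350,310),(287,302)]:print("lid",p,np.round(fx(wray(p,49,c)),1))
for p in [(297,243),(361,256)]:print("base",p,np.round(fx(wray(p,12,c)),1), np.round(fx(wray(p,49,c)),1))
E
```

```text
(379, 220) [472.7 -68.3  12. ] [-61.8 127.7]
(139, 226) [ 456.4 -310.9   12. ] [ -57.4 -115.4]
(147, 233) [ 464.7 -303.1   12. ] [ -49.8 -106.9]
(378, 336) [587.1 -76.   34. ] [ 52.9 129.8]
lid (297, 256) [-38.8  51.4]
lid (360, 264) [-31.2 106.5]
lid (350, 310) [14.3 99. ]
lid (287, 302) [ 5.9 41.1]
base (297, 243) [-39.   49.2] [-50.7  51.7]
base (361, 256) [-25.5 111.5] [-38.7 107.2]
```

```bash
python3 -m creep '[{"x":0,"y":2,"z":55,"rx":0,"ry":0,"rz":0,"hand":30},{"x":0,"y":0,"z":55,"rx":0,"ry":0,"rz":0,"hand":30},{"x":0,"y":0,"z":55,"rx":0,"ry":0,"rz":0,"hand":30},{"x":0,"y":0,"z":22,"rx":0,"ry":0,"rz":0,"hand":30},{"x":0,"y":0,"z":0,"rx":0,"ry":0,"rz":0,"hand":30},{"x":-5,"y":0,"z":0,"rx":0,"ry":0,"rz":0,"hand":30},{"x":-5,"y":0,"z":0,"rx":0,"ry":0,"rz":0,"hand":30},{"x":-5,"y":0,"z":0,"rx":0,"ry":0,"rz":0,"hand":30},{"x":-5,"y":0,"z":0,"rx":0,"ry":0,"rz":0,"hand":30},{"x":-5,"y":0,"z":0,"rx":0,"ry":0,"rz":0,"hand":30},{"x":-4,"y":0,"z":0,"rx":0,"ry":0,"rz":0,"hand":30},{"x":-4,"y":0,"z":0,"rx":0,"ry":0,"rz":0,"hand":30},{"x":-3,"y":0,"z":0,"rx":0,"ry":0,"rz":0,"hand":30},{"x":0,"y":0,"z":0,"rx":0,"ry":0,"rz":0,"hand":30}]' 40; python3 - <<'E'
from h import *
st();cv2.imwrite("pics/t2.png",cv2.resize(grab_frame("top")[225:355,240:440,::-1],None,fx=4,fy=4,interpolation=2))
E
```

```text
clock: 4.2
eef_pos: [495.3, -125.7, 24.3]
tcp_rot: [-3.142, 0.0, 3.055]
contact_force: [0.0, -0.3, -0.4]
opening: 0.351
grasp_force: 0.0
fix [-34.4  72.4] z 24.3 rot [-3.142  0.     3.055] F [ 0.  -0.3 -0.4] open 0.3514808742814735 4.2
```

View pics/t2.png

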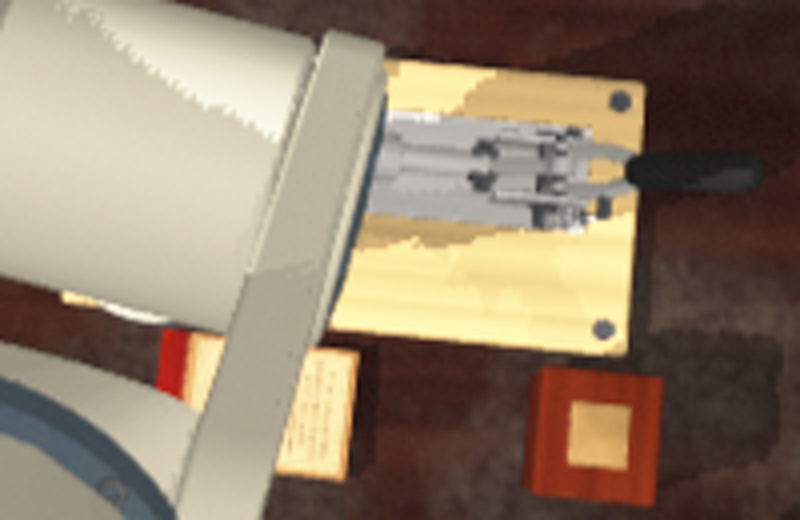

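The arm hides the box in this view, with the clamp and bystanders unchanged. I'll go on by force.

```bash
python3 -m creep '[{"x":-3,"y":0,"z":0,"rx":0,"ry":0,"rz":0,"hand":30},{"x":-3,"y":0,"z":0,"rx":0,"ry":0,"rz":0,"hand":30},{"x":-2,"y":0,"z":0,"rx":0,"ry":0,"rz":0,"hand":30},{"x":0,"y":0,"z":0,"rx":0,"ry":0,"rz":0,"hand":30}]'; python3 - <<'E'
from h import *
import json
st()
c=get_calibration("wrist");json.dump({k:np.array(v).tolist() for k,v in c.items()},open("w3.json","w"))
cv2.imwrite("pics/w3.png",grab_frame("wrist")[:,:,::-1])
E
```

```text
clock: 4.75
eef_pos: [503.2, -126.4, 24.3]
tcp_rot: [-3.142, 0.0, 3.055]
contact_force: [-0.0, 0.4, 0.5]
opening: 0.352
grasp_force: 0.0
fix [-26.4  72.4] z 24.3 rot [-3.142  0.     3.055] F [-0.   0.4  0.5] open 0.3515284168841629 4.75
```

View pics/w3.png

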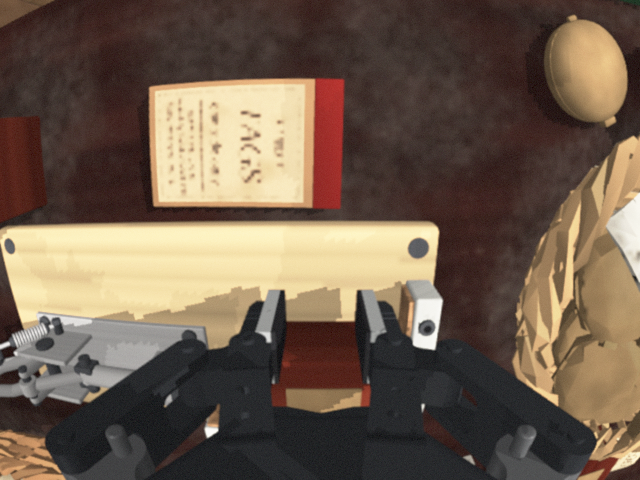

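The box's front face shows between the fingers at (320,340-385), about parallel to the board's front edge. Force is still about zero, so I'll keep pushing.

```bash
python3 -m creep '[{"x":-1.5,"y":0,"z":0,"rx":0,"ry":0,"rz":0,"hand":30},{"x":-1.5,"y":0,"z":0,"rx":0,"ry":0,"rz":0,"hand":30},{"x":0,"y":0,"z":0,"rx":0,"ry":0,"rz":0,"hand":30}]'; python3 -m creep '[{"x":-1.5,"y":0,"z":0,"rx":0,"ry":0,"rz":0,"hand":30},{"x":0,"y":0,"z":0,"rx":0,"ry":0,"rz":0,"hand":30}]'
```

```text
clock: 5.18
eef_pos: [505.9, -126.6, 24.3]
tcp_rot: [-3.142, -0.0, 3.055]
contact_force: [-0.8, 0.6, 0.4]
opening: 0.35
grasp_force: 0.3
clock: 5.42
eef_pos: [505.9, -126.5, 24.1]
tcp_rot: [3.141, -0.003, 3.055]
contact_force: [-5.2, -0.1, 3.3]
opening: 0.354
grasp_force: 2.8
```

Contact came at the expected place, fixture x of about -23.6. I'll press a bit more, then back off, lift and look.

```bash
python3 -m creep '[{"x":-1.5,"y":0,"z":0,"rx":0,"ry":0,"rz":0,"hand":30},{"x":0,"y":0,"z":0,"rx":0,"ry":0,"rz":0,"hand":30},{"x":0,"y":0,"z":0,"rx":0,"ry":0,"rz":0,"hand":30}]'; python3 -m creep '[{"x":4,"y":0,"z":0,"rx":0,"ry":0,"rz":0,"hand":30},{"x":20,"y":0,"z":0,"rx":0,"ry":0,"rz":0,"hand":30},{"x":25,"y":0,"z":-40,"rx":0,"ry":0,"rz":0,"hand":15},{"x":0,"y":-20,"z":-55,"rx":0,"ry":0,"rz":0,"hand":0},{"x":0,"y":-50,"z":-25,"rx":0,"ry":0,"rz":0,"hand":0},{"x":0,"y":-58,"z":0,"rx":0,"ry":0,"rz":0,"hand":0},{"x":0,"y":-58,"z":0,"rx":0,"ry":0,"rz":0,"hand":0},{"x":0,"y":-58,"z":0,"rx":0,"ry":0,"rz":0,"hand":0},{"x":0,"y":-36,"z":0,"rx":0,"ry":0,"rz":0,"hand":0},{"x":0,"y":0,"z":0,"rx":0,"ry":0,"rz":0,"hand":0}]'; python3 - <<'E'
from h import *
st();im=grab_frame("top")[:,:,::-1];cv2.imwrite("pics/t3full.png",im)
cv2.imwrite("pics/t3.png",cv2.resize(im[225:355,240:440],None,fx=4,fy=4,interpolation=2))
E
```

```text
clock: 5.8
eef_pos: [505.9, -126.4, 23.8]
tcp_rot: [3.141, -0.006, 3.055]
contact_force: [-10.0, -0.4, 6.9]
opening: 0.352
grasp_force: 4.9
clock: 7.05
eef_pos: [435.8, -404.2, 144.3]
tcp_rot: [-3.14, 0.001, 3.052]
contact_force: [-0.8, 0.3, 0.3]
opening: -0.003
grasp_force: 0.0
fix [ -70.1 -210.1] z 144.3 rot [-3.140e+00  1.000e-03  3.052e+00] F [-0.8  0.3  0.3] open -0.002811415389353111 7.05
```

View pics/t3.png

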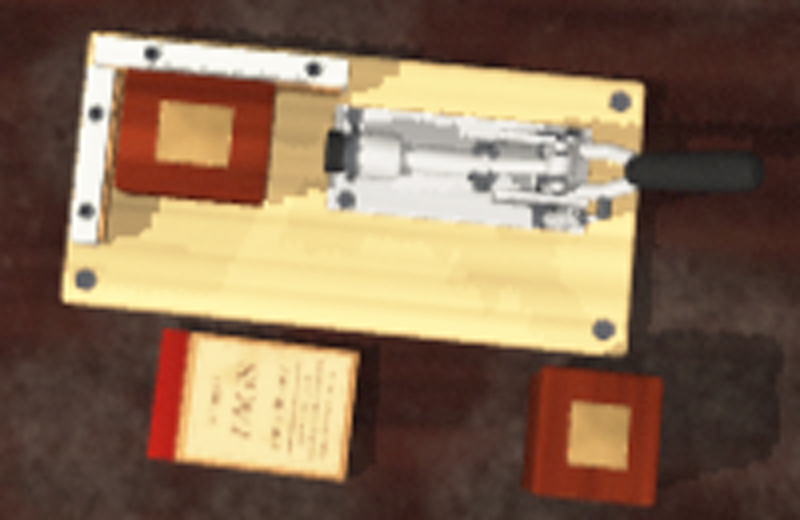

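The box is now square against the rail at (195,135) in the crop, and the bystanders are unmoved. Next I'll take the fist to the right of the lever and push along +y while rising.

```bash
python3 -m creep '[{"x":-28,"y":0,"z":0,"rx":0,"ry":0,"rz":0,"hand":0},{"x":-28,"y":0,"z":0,"rx":0,"ry":0,"rz":0,"hand":0},{"x":-28,"y":0,"z":32,"rx":0,"ry":0,"rz":0,"hand":0},{"x":0,"y":0,"z":32,"rx":0,"ry":0,"rz":0,"hand":0},{"x":0,"y":15,"z":0,"rx":0,"ry":0,"rz":0,"hand":0},{"x":0,"y":10,"z":0,"rx":0,"ry":0,"rz":0,"hand":0},{"x":0,"y":8,"z":0,"rx":0,"ry":0,"rz":0,"hand":0},{"x":0,"y":8,"z":0,"rx":0,"ry":0,"rz":0,"hand":0},{"x":0,"y":0,"z":0,"rx":0,"ry":0,"rz":0,"hand":0}]' 40; python3 - <<'E'
from h import *
st()
E
```

```text
clock: 8.22
eef_pos: [523.8, -370.8, 83.0]
tcp_rot: [-3.136, 0.003, 3.056]
contact_force: [-4.2, -10.9, 6.5]
opening: 0.004
grasp_force: 6.5
fix [  14.9 -169.3] z 83.0 rot [-3.136e+00  3.000e-03  3.056e+00] F [ -4.2 -10.9   6.5] open 0.004018844901310462 8.225
```

```bash
python3 -m creep '[{"x":0,"y":8,"z":-3,"rx":0,"ry":0,"rz":0,"hand":0},{"x":0,"y":8,"z":-3,"rx":0,"ry":0,"rz":0,"hand":0},{"x":0,"y":8,"z":-3,"rx":0,"ry":0,"rz":0,"hand":0},{"x":0,"y":8,"z":-3,"rx":0,"ry":0,"rz":0,"hand":0},{"x":0,"y":8,"z":-3,"rx":0,"ry":0,"rz":0,"hand":0}]'; python3 -m creep '[{"x":0,"y":8,"z":-3,"rx":0,"ry":0,"rz":0,"hand":0},{"x":0,"y":8,"z":-3,"rx":0,"ry":0,"rz":0,"hand":0},{"x":0,"y":6,"z":-2,"rx":0,"ry":0,"rz":0,"hand":0},{"x":0,"y":6,"z":0,"rx":0,"ry":0,"rz":0,"hand":0}]'
```

```text
clock: 8.85
eef_pos: [527.8, -330.7, 98.7]
tcp_rot: [-3.138, 0.006, 3.053]
contact_force: [0.8, -1.3, 1.1]
opening: 0.0
grasp_force: 1.2
clock: 9.35
eef_pos: [528.9, -299.3, 103.0]
tcp_rot: [3.141, -0.001, 3.055]
contact_force: [0.3, -0.7, 0.5]
opening: 0.002
grasp_force: 0.1
```

```bash
python3 - <<'E'
from h import *
st();im=grab_frame("top")[:,:,::-1];cv2.imwrite("pics/t4.png",cv2.resize(im[205:355,240:440],None,fx=4,fy=4,interpolation=2))
E
```

```text
fix [ 13.8 -97.7] z 103.0 rot [ 3.141e+00 -1.000e-03  3.055e+00] F [ 0.3 -0.7  0.5] open 0.0017874058242481343 9.35
```

View pics/t4.png

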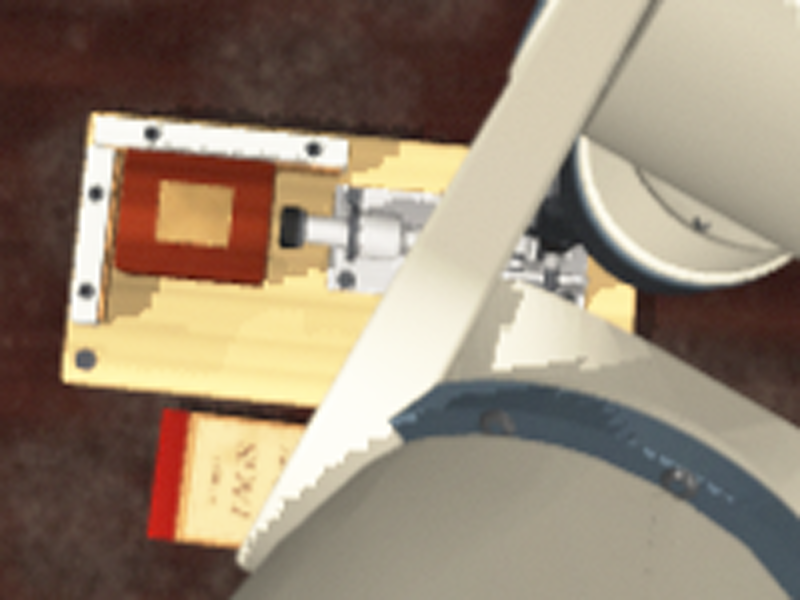

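The plunger's buffer at (292,228) has advanced about halfway, so the lever is near upright. The box is still square. I'll push on past centre.

```bash
python3 -m creep '[{"x":0,"y":5,"z":0,"rx":0,"ry":0,"rz":0,"hand":0},{"x":0,"y":5,"z":0,"rx":0,"ry":0,"rz":0,"hand":0},{"x":0,"y":5,"z":0,"rx":0,"ry":0,"rz":0,"hand":0},{"x":0,"y":0,"z":0,"rx":0,"ry":0,"rz":0,"hand":0},{"x":0,"y":0,"z":0,"rx":0,"ry":0,"rz":0,"hand":0}]'; python3 - <<'E'
from h import *
st();im=grab_frame("top")[:,:,::-1];cv2.imwrite("pics/t5.png",cv2.resize(im[205:355,240:440],None,fx=4,fy=4,interpolation=2))
E
```

```text
clock: 10.02
eef_pos: [530.3, -285.4, 103.3]
tcp_rot: [-3.141, 0.0, 3.055]
contact_force: [0.1, 0.0, 0.8]
opening: -0.001
grasp_force: 0.0
fix [ 14.  -83.7] z 103.3 rot [-3.141  0.     3.055] F [0.1 0.  0.8] open -0.0009337763084712896 10.025
```

View pics/t5.png

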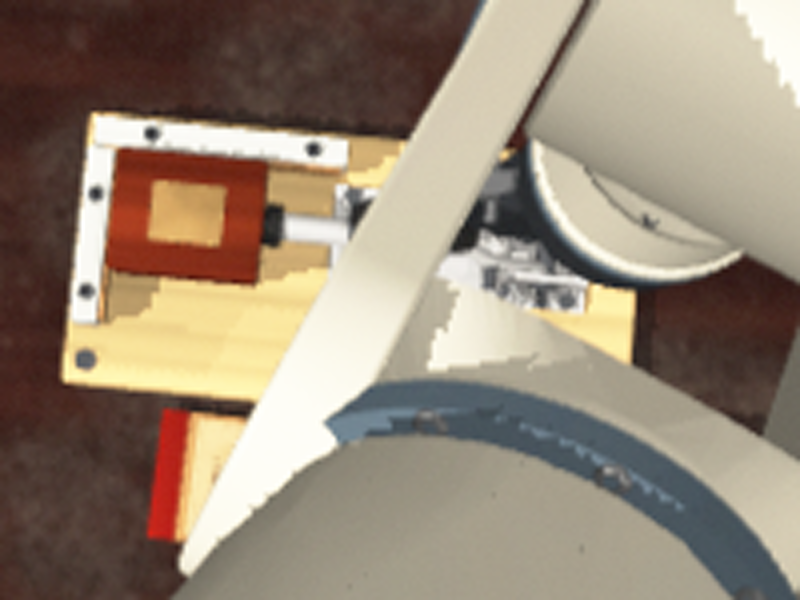

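The buffer now bears on the box, which is against both the stop and the rail, so the lever has snapped over. I've used all my views. I'll back away and check by colour measurements.

```bash
python3 -m creep '[{"x":0,"y":-10,"z":-10,"rx":0,"ry":0,"rz":0,"hand":0},{"x":0,"y":-10,"z":-50,"rx":0,"ry":0,"rz":0,"hand":0},{"x":0,"y":-40,"z":-30,"rx":0,"ry":0,"rz":0,"hand":0},{"x":0,"y":-55,"z":0,"rx":0,"ry":0,"rz":0,"hand":0},{"x":0,"y":-55,"z":0,"rx":0,"ry":0,"rz":0,"hand":0},{"x":20,"y":-55,"z":0,"rx":0,"ry":0,"rz":0,"hand":0},{"x":40,"y":0,"z":0,"rx":0,"ry":0,"rz":0,"hand":0},{"x":40,"y":0,"z":0,"rx":0,"ry":0,"rz":0,"hand":0},{"x":0,"y":0,"z":0,"rx":0,"ry":0,"rz":0,"hand":0}]'; python3 - <<'E'
from h import *
st();im=np.ascontiguousarray(grab_frame("top")[:,:,::-1]);cv2.imwrite("pics/t6.png",im)
hsv=cv2.cvtColor(im,cv2.COLOR_BGR2HSV)
m=(((hsv[...,0]<8)|(hsv[...,0]>172))&(hsv[...,1]>140)&(hsv[...,2]>50)).astype(np.uint8);m[:235]=0;m[300:]=0;m[:,:262]=0;m[:,312:]=0
r=cv2.minAreaRect(max(cv2.findContours(m,0,2)[0],key=cv2.contourArea));q=cv2.boxPoints(r);P=[fx(ray("top",p,49)) for p in q]
print("box",r,np.mean(P,0).round(1))
k=((hsv[...,2]<75)&(hsv[...,1]<90)).astype(np.uint8);k[:250]=0;k[290:]=0;k[:,:305]=0;k[:,398:]=0
c=max(cv2.findContours(k,0,2)[0],key=cv2.contourArea);x,y,w,h=cv2.boundingRect(c);print("grip px",x,y,w,h,"left end fix",np.round(fx(ray("top",(x,y+h/2),92)),1))
old=cv2.imread("pics/top0.png")
d=(cv2.absdiff(im,old).max(2)>60).astype(np.uint8)
for c in cv2.findContours(d,0,2)[0]:
    if cv2.contourArea(c)>25:print("changed",cv2.boundingRect(c))
E
```

```text
clock: 11.2
eef_pos: [408.3, -501.5, 194.0]
tcp_rot: [3.142, -0.001, 3.052]
contact_force: [0.1, -0.7, 0.6]
opening: 0.0
grasp_force: 0.0
fix [ -89.2 -309.4] z 194.0 rot [ 3.142e+00 -1.000e-03  3.052e+00] F [ 0.1 -0.7  0.6] open 0.0003630305580409641 11.2
box ((286.577880859375, 258.6434631347656), (37.84394073486328, 30.510543823242188), 5.194429397583008) [13.  75.4]
grip px 328 255 31 13 left end fix [8.9 5.9]
changed (545, 471, 9, 9)
changed (526, 471, 17, 9)
changed (613, 460, 27, 20)
changed (569, 447, 11, 14)
changed (50, 355, 26, 12)
changed (80, 337, 22, 36)
changed (529, 334, 10, 8)
changed (187, 332, 14, 25)
changed (382, 327, 8, 14)
changed (287, 308, 9, 7)
changed (517, 301, 123, 167)
changed (352, 290, 40, 23)
changed (630, 287, 10, 11)
changed (384, 261, 16, 21)
changed (367, 261, 15, 12)
changed (328, 254, 45, 27)
changed (370, 247, 16, 8)
changed (255, 242, 76, 62)
```

The box measures (13.0, 75.4) against a seat of (13.5, 75.5). The lever tip is at y ≈ +6 mm, which is the locked position, and the robot is clear.

```bash
python3 -c "
from rig import *
print(sign_off())"
```

```text
the job is handed in; nothing more can be done
None
```

The job is handed in: by the last camera measurement the box was against the rail and end stop within 1 mm of its seat, with the lever over centre and locked. The buffer's force on the box couldn't be measured, and the judge's result wasn't shown.

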